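Knock the stuck loose bottom out of a small cake tin

ROBOT

A 6-joint arm with a two-finger parallel gripper is mounted at the origin on a cart in front of the work surface, level with it; the furniture and walls round the work are solid. World frame = base frame: x ahead of the robot, y to its left, z up, the work surface at z = 0. Lengths are in m, angles in rad, forces in N, time in s.
With the tool pointing down it reaches from about 0.325 to 0.9 m from the base axis. Payload 6.1 kg.
Tool frame: the origin (TCP) lies midway between the tips of the shut fingers; the grasp point (between the pads) lies 19 mm behind it; z points along the fingers, y is the line along which they close (so a half turn about z gives the same grasp; the last joint's range is limited). The gripper opens to 85 mm and grips with 20 to 120 N. Pads are 22 mm wide; open, the fingers measure 114 mm over their backs; the gripper's body (76 mm by 85 mm) begins 54 mm behind the grasp point. The pads swing forward as they close: fully open they stand 13 mm farther back than shut.
Start: joints at [1.174, 0.22, 1.526, -0, 1.395, -0.126], TCP at [0.167, 0.602, 0.196] pointing down, gripper open.
Joint ranges: [-2.98, 2.98], [-0.91, 2.08], [0.09, 2.57], [-1.24, 4.39], [0.2, 2.65], [-2.68, 2.68]. Speed limits (rad/s): [2.57, 2.57, 3.01, 3.14, 3.14, 3.14].

INTERFACE

Orientations are given as [roll, pitch, yaw] about the fixed x, y, z axes, in that order (R = Rz(yaw) Ry(pitch) Rx(roll)).
In Python, from plant import movep, move_l, set_joints, gripper_to, hold, inverse_kinematics, observe, get_image, get_calibration, Unreachable, job_done gives the robot as it stands. Calls block until the motion is done:
- movep(position, orientation): joint-space move of the TCP to a pose.
- move_l(position, feed=0.15, rotation=None, max_force=None): straight line of the TCP; rotation=None keeps the orientation; feed is the mean speed in m/s. With max_force (N) it stops when the force on the tool has changed by that much, and returns True; else False.
- set_joints(angles): joint-space move.
- gripper_to(opening, f_grip=None): finger opening in m; f_grip is the grip in N (None keeps the last); returns when the fingers have stopped.
- hold(seconds).
- inverse_kinematics(position, orientation): joint angles nearest the present ones, or None.
- observe(): the state.
- get_image(name): name is "scene" or "top" or "wrist"; returns (picture, depth): 420x560x3 uint8, red, green, blue; 420x560 float32, m along the optical axis (not along the pixel's ray), 0 where there is no reading.
- get_calibration(name): a dict with "intrinsics" (3x3 intrinsics, pixels), "dist_coeffs" ([k1, k2, p1, p2, k3] as OpenCV has them; the pictures are not rectified), "world_from_camera" (4x4, takes a point from camera to world coordinates). Camera axes: x right, y down, z forward; pixel columns grow to the right and rows downward; lengths in m; the calibration is good to about 2 mm. A picture is of the moment at which its call begins: read the wrist's pose just before it. get_calibration takes no time and is no camera call; for the wrist camera it gives the pose at the moment of the call.
A pose or a line that the arm cannot do raises Unreachable and nothing moves.
- job_done(): hands the job in; it is judged then, once.
The state is a dict: "time_s": time; "q": joint angles; "joint_velocities": joint speeds; "joint_torque": joint torques, N m; "eef_pos": TCP position; "tcp_rot": TCP orientation; "ft_force": force on the tool from outside, world axes, zero at the start; "torque": the same for the moment, N m; "opening": finger opening in m; "grasp_force": force on a finger pad.
Only numpy, scipy, OpenCV 4.12 (cv2) and the standard library are available. Lean on these libraries where they do the work, as an engineer would, in place of code of your own. Each camera call takes 0.05 s, during which the arm holds its last target. There are 200 camera calls.

TASK

The loose bottom is stuck inside the small cake tin. Set the tin hole-down over the knockout stand and press it gently but fully home on the wooden shoulder, so that the rod comes up through the hole in its floor and pushes the bottom out at the rim; then lay the freed bottom flat and gently in the middle of the brown saucer, leaving the tin sitting on the stand and everything else where it is.

Things in the scene. Friction and masses are not known exactly. Their poses are not given: they have to be found in the camera images.
- tin: Small deep round steel cake tin with a stuck loose bottom in it, open side up. Straight wall 60 mm outside diameter, rolled rim 64 mm, 36 mm high, about 110 g. Its own floor is only a 3 mm thick inward ledge with a round hole 22.5 mm across in the centre. Origin: centre of the underside, z up along the tin's axis.
- bottom: The loose bottom: round steel plate with a dark rubber seal round its edge, 54 mm wide, 9 mm thick, about 60 g. Stuck flat in the tin, its underside 8 to 14 mm above the tin's underside; the seal grips the wall up to 1 mm below the rim, and sliding it takes roughly 8 to 14 N all the way. Once out it is free. Origin: centre of its underside, z up.
- stand: Fixed knockout stand: round metal foot 104 mm wide, 13 mm high; beech shoulder 50 mm wide, top 30 mm up; steel rod 20 mm wide, tip 66 mm up (chamfer 1 mm wide, 2 mm high), 1.25 mm play all round in the tin's hole. The rod floats in a soft bush: upright, cannot sink, but stands up to 3.5 mm off the stand's axis in x and in y, and 2 N shifts it. Origin: centre of foot's underside, on the stand's axis.
- seat (a point): Point on the stand's axis (not the rod's) level with the shoulder's flat top, 30 mm above the worktop. The tin's underside rests at this height when fully home; the rod's tip is then level with the tin's rim and the bottom lies loose on it. The seal lets the bottom go only in the last 1 mm; short of that the tin hangs on it.
- saucer: Brown glazed saucer, loose, 147 mm diameter, 18 mm high, with a flat middle 92 mm across that lies 10 mm above the worktop. Origin: centre of the underside.
- empty_tin: Second tin of the same shape, empty (no loose bottom in it; one looks through its hole on to the worktop). It and the full tin may stand in either of two places. Leave alone. Origin: centre of the underside.
- spice_jar: Glass spice jar with red lid, 51 mm diameter, 108 mm high. Bystander. Origin: centre of the underside.
- pepper_jar: Glass jar with black lid and grey contents, 53 mm diameter, 118 mm high. Bystander. Origin: centre of the underside.
Mind the look-alikes: they are no part of the job. There is more than one size of the bottom; the one meant has the size given above.

How it is judged:
On the way:
1. the tin is pressed fully home on the shoulder of the stand (within 1.5 mm, within 8 mm of its axis, upright) and its bottom has been pushed out over the rim (z of tin in the frame of seat below 0.0015 m and horizontal distance between tin and seat below 0.008 m and angle between tin's own z axis and vertical below 0.06 rad and z of bottom in the frame of tin above 0.0345 m and horizontal distance between bottom and tin below 0.012 m), for 0.2 s.
At the end, for the whole second after the job is handed in: The loose bottom lies flat and at rest in the saucer, its centre within 30 mm of the saucer's; the empty tin it came from sits upright on the shoulder of the stand, fully home within 1.5 mm and within 8 mm of its axis (z of tin in the frame of seat below 0.0015 m and horizontal distance between tin and seat below 0.008 m and angle between tin's own z axis and vertical below 0.06 rad and horizontal distance between bottom and saucer below 0.03 m and angle between the z axis of bottom and the z axis of saucer, either way round below 0.1 rad and z of bottom in the frame of saucer below 0.022 m and linear speed of bottom below 0.02 m/s and angle between saucer's own z axis and vertical below 0.05 rad); the robot touches nothing.
It fails at once if the tin pressed or knocked against the stand with more than 25 N (contact force between tin and stand above 25 N).
It fails at once if the loose bottom knocked down on the saucer with more than 40 N (contact force between bottom and saucer above 40 N).
It fails at once if saucer pushed more than 30 mm (distance of saucer from where it was at the start of the episode above 0.03 m).
It fails at once if empty tin or a jar moved more than 20 mm (distance of any of empty_tin, spice_jar, pepper_jar from where it was at the start of the episode above 0.02 m).
It also fails if it takes over 72 s, if anything falls off the work surface, if the arm or the gripper's body presses on something with over 40 N, if the wrist force passes 120 N, or if a joint passes its speed limit or range.

## Working session

There is one attempt and no reset: what is moved stays moved. The work goes in short steps, each a Python script; the robot and the scene stay as the last script left them, time stands still between calls to the robot, and variables do not carry over. Pictures are saved under pics/ and viewed, at most 14 in all, crops included, and the job is handed in when it is done.

```bash
mkdir -p pics; ls; python3 - <<'E'
from plant import *
import cv2,numpy as np
o=observe();print(o['time_s'],o['eef_pos'],o['tcp_rot'],o['ft_force'],o['opening'])
for n in ['scene','top','wrist']:
    p,d=get_image(n);cv2.imwrite(f'pics/{n}0.png',p[:,:,::-1]);np.save(f'pics/{n}0.npy',d)
    c=get_calibration(n);print(n,np.round(c['intrinsics'],1).tolist(),c['dist_coeffs'],np.round(c['world_from_camera'],3).tolist())
E
```

```text
pics
0.0 [0.16693406 0.60159773 0.1952912 ] [-3.13965790e+00 -2.28850423e-04  2.87082238e+00] [-0.86460617 -0.53877815 -0.62560272] 0.08526101851099989
scene [[395.0, 0.0, 277.1], [0.0, 395.0, 209.5], [0.0, 0.0, 1.0]] [-0.02780413  0.          0.          0.          0.        ] [[0.898, -0.198, 0.392, 0.08], [-0.44, -0.406, 0.801, -1.074], [0.0, -0.892, -0.451, 0.601], [0.0, 0.0, 0.0, 1.0]]
top [[486.1, 0.0, 283.2], [0.0, 486.1, 207.6], [0.0, 0.0, 1.0]] [-0.15495856  0.          0.          0.          0.        ] [[-0.021, -0.974, 0.225, 0.274], [-1.0, 0.02, -0.007, -0.094], [0.002, -0.225, -0.974, 1.267], [0.0, 0.0, 0.0, 1.0]]
wrist [[328.8, 0.0, 278.1], [0.0, 328.8, 207.3], [0.0, 0.0, 1.0]] [-0.05321503  0.          0.          0.          0.        ] [[0.268, 0.913, 0.308, 0.089], [0.964, -0.253, -0.087, 0.624], [-0.001, 0.32, -0.947, 0.372], [0.0, 0.0, 0.0, 1.0]]
```

View pics/top0.png

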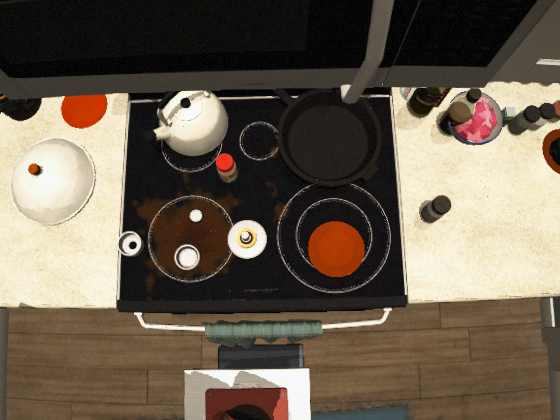

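View pics/scene0.png

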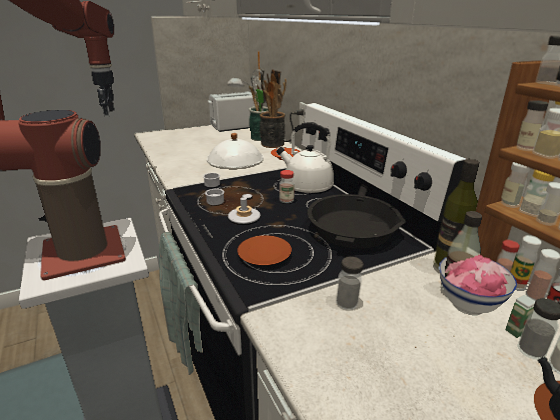

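Top view: tins at about (131,243) and (187,257), the stand at (247,238), the saucer at (336,249), a small look-alike disc at (196,215). I'll zoom in to tell the tins apart.

```bash
cat > h.py <<'E'
import cv2,numpy as np
from plant import *
def ray(cal,uv,z):
    K,D,T=(np.array(cal[k]) for k in('intrinsics','dist_coeffs','world_from_camera'))
    n=cv2.undistortPoints(np.array(uv,float).reshape(-1,1,2),K,D).reshape(-1,2)
    d=np.c_[n,np.ones(len(n))]@T[:3,:3].T
    return T[:3,3]+d*((z-T[2,3])/d[:,2])[:,None]
E
python3 - <<'E'
from h import *
p=cv2.imread('pics/top0.png')
c=get_calibration('top')
for nm,uv,z in [('A',(131,243),.036),('B',(187,257),.036),('stand',(247,238),.06),('saucer',(336,249),.015),('disc',(196,215),.01),('spice',(225,160),.108),('pep',(441,203),.118)]:
    print(nm,ray(c,[uv],z).round(3))
cv2.imwrite('pics/c0.png',cv2.resize(p[190:290,105:305],None,fx=4,fy=4,interpolation=cv2.INTER_CUBIC))
E
```

```text
A [[0.472 0.295 0.036]]
B [[0.433 0.146 0.036]]
stand [[ 0.476 -0.01   0.06 ]]
saucer [[ 0.449 -0.238  0.015]]
disc [[0.548 0.129 0.01 ]]
spice [[0.667 0.042 0.108]]
pep [[ 0.542 -0.493  0.118]]
```

View pics/c0.png

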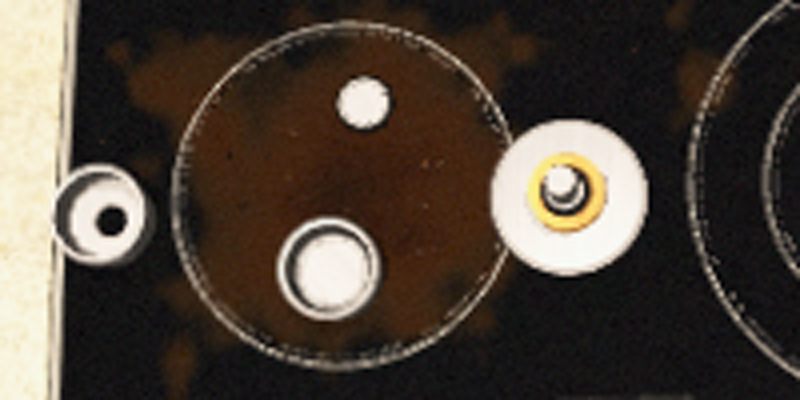

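B (187,257) shows a closed floor, so it is the full tin. A has the dark hole and is the empty one. Next are wrist close-ups of the tin and the stand, both with the same tool orientation.

```bash
python3 - <<'E'
from h import *
R=[np.pi,0,np.pi/2]
ims=[]
for n,x,y,z in [('stand',.476,-.01,.225),('tin',.433,.146,.195)]:
    movep([x,y+.03,z],R); hold(.3)
    o=observe();c=get_calibration('wrist');p,d=get_image('wrist')
    cv2.imwrite(f'pics/w_{n}.png',p[:,:,::-1]);np.savez(f'pics/w_{n}.npz',p=p,d=d,eef=o['eef_pos'],**c)
    print(o['time_s'],o['eef_pos'],o['tcp_rot'],c['world_from_camera'][:3,3]);ims.append(p[:,:,::-1])
cv2.imwrite('pics/w01.png',cv2.resize(np.hstack(ims),(800,300)))
E
```

```text
2.8 [0.47601795 0.02034054 0.22494631] [-3.14151426e+00 -2.16610841e-05  1.57150616e+00] [0.47745955 0.10286261 0.40140327]
3.85 [0.43361674 0.17506376 0.19525994] [3.14112651e+00 2.32042646e-05 1.56891097e+00] [0.43518763 0.25758095 0.37169148]
```

View pics/w01.png

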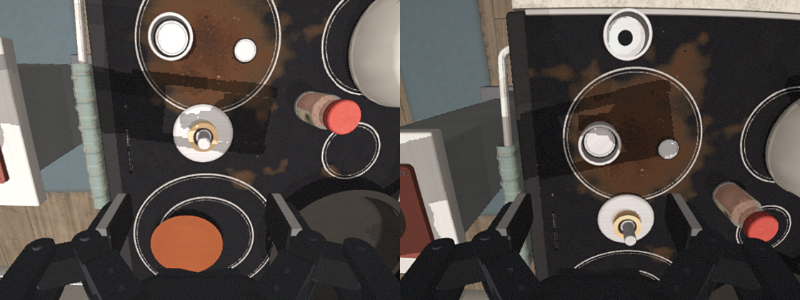

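```bash
cat >> h.py <<'E'
def world(p,d,c):
    h,w=d.shape;g=np.stack(np.meshgrid(np.arange(w),np.arange(h)),-1).reshape(-1,1,2).astype(float)
    n=cv2.undistortPoints(g,np.array(c['intrinsics']),np.array(c['dist_coeffs'])).reshape(h,w,2)
    T=np.array(c['world_from_camera']);P=np.dstack([n*d[...,None],d])@T[:3,:3].T+T[:3,3]
    P[d==0]=np.nan;return P
E
python3 - <<'E'
from h import *
v=[]
for n,x,y,zt,lo,rr in [('stand',.476,-.01,.066,.055,.04),('tin',.433,.146,.036,.028,.05)]:
    f=np.load(f'pics/w_{n}.npz');P=world(f['p'],f['d'],f)
    near=np.hypot(P[...,0]-x,P[...,1]-y)<rr
    m=(near&(P[...,2]>lo)).astype(np.uint8)
    if n=='tin':
        s=P[...,2][np.hypot(P[...,0]-x,P[...,1]-y)<.02];print('inner z',np.nanpercentile(s,[5,50,95]))
    print(n,m.sum(),np.nanpercentile(P[...,2][m>0],[5,50,95]))
    ct=max(cv2.findContours(m,0,cv2.CHAIN_APPROX_NONE)[0],key=cv2.contourArea)
    e=cv2.fitEllipse(cv2.convexHull(ct));print(e,'ray',ray(f,[e[0]],zt)-f['eef'],ray(f,[e[0]],zt))
    u,w=map(int,(np.mean(np.where(m)[1]),np.mean(np.where(m)[0])))
    a=cv2.resize(f['p'][w-40:w+40,u-40:u+40,::-1],None,fx=5,fy=5,interpolation=cv2.INTER_CUBIC)
    b=cv2.resize(m[w-40:w+40,u-40:u+40]*255,None,fx=5,fy=5,interpolation=0)
    cs=cv2.findContours(b,0,1)[0];cv2.drawContours(a,cs,-1,(0,0,255),1);v.append(a);print(u,w)
cv2.imwrite('pics/c1.png',np.hstack(v))
E
```

```text
stand 359 [0.05999659 0.06491772 0.33371737]
((285.8066711425781, 199.31593322753906), (18.575353622436523, 19.446292877197266), 176.8704376220703) ray [[ 0.00952122 -0.02198164 -0.15894631]] [[ 0.48553917 -0.00164111  0.066     ]]
282 233
inner z [0.01490374 0.01611341 0.01765387]
tin 8287 [0.03466151 0.30913348 0.31675264]
((265.3441467285156, 401.8804016113281), (64.6626968383789, 195.48265075683594), 87.22846221923828) ray [[-0.0168423  -0.31486236 -0.15925994]] [[ 0.41677444 -0.1397986   0.036     ]]
265 374
```

View pics/c1.png

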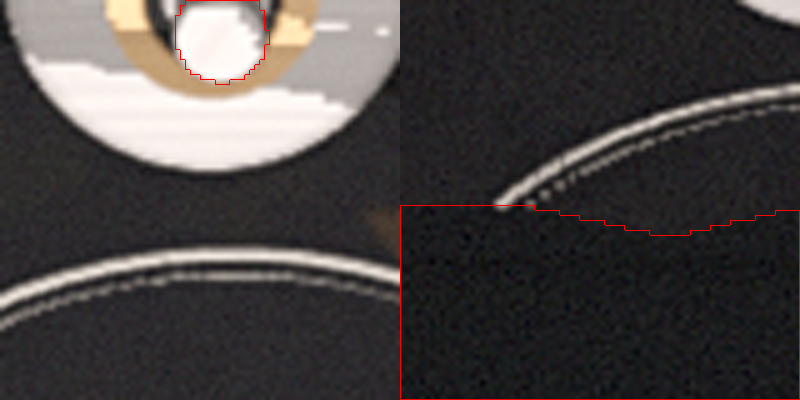

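```bash
cat >> h.py <<'E'
def blob(f,x,y,lo,hi,zt,rr,save=None):
    P=world(f['p'],f['d'],f);m=((np.hypot(P[...,0]-x,P[...,1]-y)<rr)&(P[...,2]>lo)&(P[...,2]<hi)).astype(np.uint8)
    ct=max(cv2.findContours(m,0,cv2.CHAIN_APPROX_NONE)[0],key=cv2.contourArea)
    e=cv2.fitEllipse(cv2.convexHull(ct));w=ray(f,[e[0]],zt)[0]
    pts=P[m>0];print('px',np.round(e[0],1),np.round(e[1],1),'ray',w.round(4),'rel',(w-f['eef']).round(4),'mean',pts.mean(0).round(4),'n',m.sum())
    if save:
        u,v=map(int,e[0]);k=45
        a=cv2.resize(np.ascontiguousarray(f['p'][v-k:v+k,u-k:u+k,::-1]),(400,400),interpolation=cv2.INTER_CUBIC);s=400/(2*k)
        cv2.ellipse(a,(((e[0][0]-u+k+.5)*s,(e[0][1]-v+k+.5)*s),(e[1][0]*s,e[1][1]*s),e[2]),(0,0,255),1);cv2.imwrite(save,a)
    return w
E
python3 - <<'E'
from h import *
s=np.load('pics/w_stand.npz');t=np.load('pics/w_tin.npz')
for lo in(.060,.0625,.064): blob(s,.482,-.004,lo,.08,.066,.03,'pics/a.png')
blob(s,.482,-.004,.026,.034,.03,.05); blob(s,.482,-.004,.006,.08,.013,.08)
for lo in(.025,.031): blob(t,.433,.146,lo,.05,.036,.05,'pics/b.png')
blob(t,.433,.146,.008,.022,.02,.028)
cv2.imwrite('pics/c2.png',np.hstack([cv2.imread('pics/a.png'),cv2.imread('pics/b.png')]))
E
```

```text
px [285.8 199.8] [18.3 18.4] ray [ 0.4856 -0.0022  0.066 ] rel [ 0.0096 -0.0226 -0.1589] mean [ 0.4856 -0.0026  0.0646] n 274
px [285.9 200.2] [17.6 18.1] ray [ 0.4856 -0.0027  0.066 ] rel [ 0.0096 -0.023  -0.1589] mean [ 0.4856 -0.003   0.0648] n 256
px [285.8 200.3] [17.  17.8] ray [ 0.4855 -0.0027  0.066 ] rel [ 0.0095 -0.0231 -0.1589] mean [ 0.4856 -0.0032  0.065 ] n 222
px [284.6 192.4] [40.5 42.2] ray [ 0.4849 -0.0044  0.03  ] rel [ 0.0089 -0.0247 -0.1949] mean [ 0.4843 -0.0028  0.0287] n 976
px [284.1 186.1] [80.7 82.9] ray [ 0.4846 -0.0013  0.013 ] rel [ 0.0086 -0.0216 -0.2119] mean [ 0.4844 -0.0005  0.0175] n 5249
px [279.5 202.5] [56.7 59.6] ray [0.4365 0.1493 0.036 ] rel [ 0.0029 -0.0257 -0.1593] mean [0.4365 0.1446 0.0335] n 769
px [279.5 202.5] [56.7 59.6] ray [0.4365 0.1493 0.036 ] rel [ 0.0029 -0.0257 -0.1593] mean [0.4366 0.1476 0.0345] n 656
px [277.8 200.7] [45.7 47. ] ray [0.4345 0.1464 0.02  ] rel [ 0.0009 -0.0287 -0.1753] mean [0.4346 0.1453 0.0166] n 1680
```

View pics/c2.png

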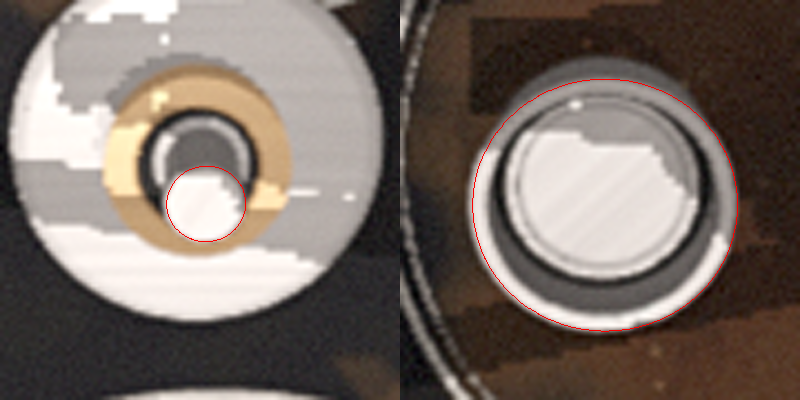

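Rod tip at px (286,200) and tin rim at px (280,202), both outlined correctly and at nearly the same image position and depth, so the camera bias cancels between them. Next I close on the tin once and open again, then look again to get the TCP-to-camera bias in x.

```bash
python3 - <<'E'
from h import *
R=[np.pi,0,np.pi/2]
movep([.4365,.1493,.09],R)
print(move_l([.4365,.1493,-.002],feed=.08,max_force=8),observe()['eef_pos'])
gripper_to(.050,20);hold(.2)
o=observe();print(o['eef_pos'],o['opening'],o['grasp_force'],o['ft_force'])
p,d=get_image('wrist');cv2.imwrite('pics/w_g.png',p[:,:,::-1])
gripper_to(.085)
move_l([.4365,.1493,.09],feed=.15)
movep([.4365,.1753,.1953],R);hold(.3)
o=observe();c=get_calibration('wrist');p,d=get_image('wrist')
np.savez('pics/w_tin2.npz',p=p,d=d,eef=o['eef_pos'],**c)
f=np.load('pics/w_tin2.npz');w=blob(f,.4365,.1493,.031,.05,.036,.05);print(o['time_s'],o['ft_force'])
E
```

```text
False [ 0.43707822  0.14941256 -0.00144137]
[ 0.43656797  0.14932217 -0.00189392] 0.05015859260641093 0.585815725552834 [ 0.30159772 -1.17785297  1.80228095]
px [278.2 202.7] [56.9 59.9] ray [0.4366 0.1494 0.036 ] rel [ 0.001  -0.0255 -0.1577] mean [0.4369 0.1475 0.0345] n 657
8.4167 [-0.1788406  -0.2804198  -0.52194864]
```

View pics/w_g.png

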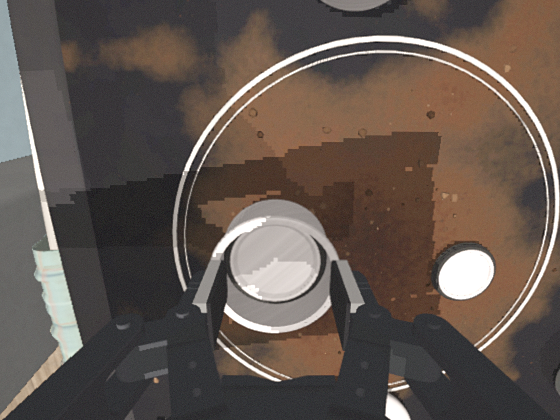

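```bash
python3 - <<'E'
from h import *
f=np.load('pics/w_tin2.npz');T=f['world_from_camera'];e=f['eef']
Ti=np.linalg.inv(T)
def pr(p):
    q=Ti[:3,:3]@p+Ti[:3,3];return cv2.projectPoints(q.reshape(1,1,3),np.zeros(3),np.zeros(3),f['intrinsics'],f['dist_coeffs'])[0].ravel().round(0)
for h in (0,.019,.025,.038):
    print(h,[pr(e+np.array([s,0,h])) for s in(-.03,-.025,0,.025)])
d=f['d'];print(T.round(3))
# depth of gripper in open state, world rel eef
P=world(f['p'],f['d'],f)-e
m=(P[...,2]>-.02)&(P[...,2]<.06);print(np.nanpercentile(P[m],[1,10,50,90,99],axis=0).round(4))
m2=m&(np.abs(P[...,2]-.02)<.008);print(np.nanpercentile(P[m2],[1,10,50,90,99],axis=0).round(4))
o=observe();print(o['opening'],o['tcp_rot'])
E
```

```text
0 [array([225., 244.]), array([233., 244.]), array([276., 244.]), array([318., 244.])]
0.019 [array([219., 259.]), array([229., 259.]), array([275., 259.]), array([322., 259.])]
0.025 [array([217., 264.]), array([227., 264.]), array([275., 265.]), array([324., 265.])]
0.038 [array([213., 277.]), array([223., 277.]), array([275., 278.]), array([327., 278.])]
[[ 1.     0.001 -0.004  0.438]
 [-0.    -0.947 -0.321  0.258]
 [-0.004  0.321 -0.947  0.37 ]
 [ 0.     0.     0.     1.   ]]
[[-0.0531 -0.0106  0.0471]
 [-0.0451 -0.0072  0.0494]
 [ 0.0438  0.0065  0.0548]
 [ 0.0485  0.0111  0.059 ]
 [ 0.0567  0.0116  0.0599]]
[nan nan nan]
0.0846717365991784 [-3.13933032e+00  5.23946860e-04  1.57042050e+00]
  return np.nanmean(a, axis, out=out, keepdims=keepdims)
```

The fingers closed to 50 mm without touching the tin, so they are above the rim and the real tips sit well above the reported TCP. I'll measure tip height against opening.

```bash
python3 - <<'E'
from h import *
for op in (.085,.06,.054,.0):
    gripper_to(op,20);hold(.1)
    o=observe();e=o['eef_pos'];c=get_calibration('wrist');p,d=get_image('wrist')
    P=world(p,d,c)-e;m=(np.abs(P[...,1])<.03)&(np.abs(P[...,0])<.07)&(P[...,2]>-.03)&(P[...,2]<.08)
    z=P[m][:,2];low=P[m][z<np.percentile(z,3)]
    print(op,o['opening'],'wrist min h',np.percentile(z,[.5,3]).round(4),low.min(0).round(3),low.max(0).round(3))
    for n in('scene','top'):
        c=get_calibration(n);p2,d2=get_image(n);P=world(p2,d2,c)-e
        m=(np.abs(P[...,1])<.04)&(np.abs(P[...,0])<.07)&(P[...,2]>-.03)&(P[...,2]<.1)
        if m.sum():print('  ',n,m.sum(),np.percentile(P[m][:,2],[0,2,10]).round(4))
cv2.imwrite('pics/w_shut.png',p[:,:,::-1]);print(observe()['time_s'])
E
```

```text
0.085 0.08479756307200631 wrist min h [0.0474 0.0495] [-0.047 -0.011  0.046] [0.051 0.01  0.049]
   scene 183 [0.0484 0.0508 0.0571]
   top 81 [0.0482 0.0501 0.0569]
0.06 0.059938035453409304 wrist min h [0.0398 0.0431] [-0.03  -0.01   0.038] [0.036 0.011 0.043]
   scene 240 [0.0421 0.0435 0.052 ]
   top 112 [0.0451 0.0461 0.0512]
0.054 0.0540104295065101 wrist min h [0.0383 0.0418] [-0.032 -0.011  0.037] [0.035 0.011 0.042]
   scene 256 [0.0396 0.0426 0.0502]
   top 107 [0.0371 0.0399 0.0483]
0.0 0.00021994381671163992 wrist min h [0.0388 0.0414] [-0.01   0.006  0.038] [0.014 0.011 0.041]
   scene 259 [0.0356 0.0396 0.0484]
   top 84 [0.0381 0.041  0.0446]
10.85
```

View pics/w_shut.png

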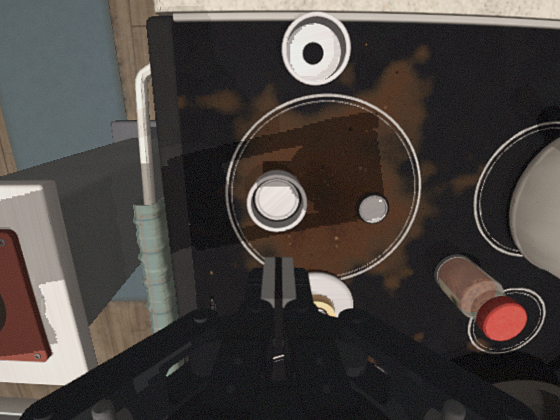

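All three cameras agree: the real tips are about 36 mm higher than the reported TCP when shut, 42 mm at 60 mm opening. I'll apply that height offset and redo the centring grasp.

```bash
python3 - <<'E'
from h import *
R=[np.pi,0,np.pi/2]
gripper_to(.085)
movep([.4365,.1493,.04],R)
print(move_l([.4365,.1493,-.037],feed=.08,max_force=8),observe()['eef_pos'])
gripper_to(.050,20);hold(.2)
o=observe();print(o['eef_pos'],o['opening'],o['grasp_force'],o['ft_force'])
p,d=get_image('wrist');cv2.imwrite('pics/w_g2.png',p[:,:,::-1])
gripper_to(.085)
move_l([.4365,.1493,.04],feed=.15)
movep([.4365,.1753,.1953],R);hold(.3)
o=observe();c=get_calibration('wrist');p,d=get_image('wrist')
np.savez('pics/w_tin3.npz',p=p,d=d,eef=o['eef_pos'],**c)
f=np.load('pics/w_tin3.npz');w=blob(f,.4365,.1493,.031,.05,.036,.05);print(o['time_s'],o['ft_force'])
E
```

```text
False [ 0.43709521  0.14940594 -0.03649915]
[ 0.4369183   0.14938538 -0.03637522] 0.06005002168471208 22.126176352612674 [-0.97418667  0.04668164  5.97643187]
px [280.  202.7] [57.  59.9] ray [0.4386 0.1494 0.036 ] rel [ 0.0029 -0.0255 -0.1577] mean [0.4385 0.1475 0.0344] n 663
16.05 [-0.61885587  0.27328524 -0.08134106]
```

View pics/w_g2.png

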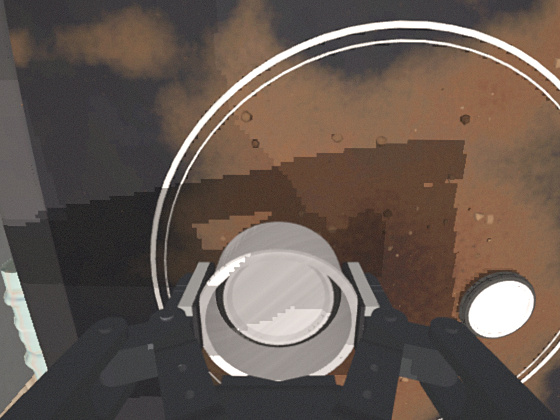

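Good grip on the wall at 60 mm. The bias is b_x = +1.7 mm. Now the real grasp, the move to the rod and the guarded entry.

```bash
python3 - <<'E'
from h import *
R=[np.pi,0,np.pi/2]
P=lambda t:print(t,(lambda o:(round(o['time_s'],2),o['eef_pos'].round(4),np.round(o['ft_force'],1),round(o['opening'],4),round(float(np.max(o['grasp_force'])),1)))(observe()))
movep([.4369,.1494,.03],R)
move_l([.4369,.1494,-.0355],feed=.1,max_force=8);P('down')
gripper_to(.050,60);hold(.2);P('grip')
move_l([.4369,.1494,.06],feed=.15);P('lift')
movep([.4839,-.0028,.06],R);hold(.3);P('over')
c=get_calibration('scene');p,d=get_image('scene');cv2.imwrite('pics/s1.png',cv2.resize(p[120:300,160:360,::-1],None,fx=3,fy=3))
r=move_l([.4839,-.0028,.036],feed=.06,max_force=5);P(r)
if not r: r=move_l([.4839,-.0028,.0245],feed=.015,max_force=5);hold(.1);P(r)
E
```

```text
down (17.62, array([ 0.4377,  0.1496, -0.0348]), array([ 0.2,  0.4, -0.2]), 0.0849, 0.0)
grip (18.18, array([ 0.438 ,  0.1496, -0.0344]), array([-0.2, -0.8,  5. ]), 0.0588, 65.4)
lift (18.96, array([0.4359, 0.1492, 0.059 ]), array([ 0.2, -0.5, -2.7]), 0.0593, 64.7)
over (19.94, array([ 0.4837, -0.0018,  0.0599]), array([ 0.4, -0.3, -2.7]), 0.0588, 64.7)
False (20.54, array([ 0.4835, -0.0028,  0.0355]), array([-0.2, -0.8, -2.8]), 0.0591, 64.7)
False (21.56, array([ 0.484 , -0.0028,  0.0246]), array([ 0.3,  0.6, -1.8]), 0.0588, 64.7)
```

The rod is in the hole: the underside is about 7 mm below the tip with no extra force. Now the slow press.

```bash
python3 - <<'E'
from h import *
P=lambda t:print(t,(lambda o:(round(o['time_s'],2),o['eef_pos'].round(4),np.round(o['ft_force'],1),round(o['opening'],4),round(float(np.max(o['grasp_force'])),1)))(observe()))
for z,f in [(.012,.03),(.0,.02),(-.0025,.01),(-.0035,.005),(-.0045,.005),(-.0055,.005)]:
    r=move_l([.4839,-.0028,z],feed=f,max_force=22 if z>.01 else 12);P((z,r))
    if r: break
E
```

```text
(0.012, False) (22.12, array([ 0.4852, -0.0029,  0.0129]), array([-0.8,  0.7,  4.5]), 0.0591, 65.8)
(0.0, False) (22.88, array([ 0.4856, -0.003 ,  0.0013]), array([0.3, 0.7, 7.2]), 0.059, 65.9)
(-0.0025, False) (23.27, array([ 0.4857, -0.003 , -0.0012]), array([-1.1,  1.1,  6.5]), 0.0594, 65.9)
(-0.0035, False) (23.62, array([ 0.4857, -0.003 , -0.0022]), array([-0.6,  1. ,  7. ]), 0.059, 65.9)
(-0.0045, False) (23.98, array([ 0.4843, -0.0028, -0.0044]), array([ 0.5, -0.2,  1.8]), 0.0588, 65.5)
(-0.0055, True) (24.19, array([ 0.4842, -0.0029, -0.0044]), array([-0.7,  0.2,  3.9]), 0.059, 65.4)
```

```bash
python3 - <<'E'
from h import *
R=[np.pi,0,np.pi/2]
hold(.3);o=observe();print(o['ft_force'],o['eef_pos'])
gripper_to(.085);hold(.1)
o=observe();e=o['eef_pos'];print(e,o['ft_force'])
move_l([e[0],e[1],.06],feed=.15)
movep([.476,.020,.225],R);hold(.3)
o=observe();c=get_calibration('wrist');p,d=get_image('wrist')
np.savez('pics/w_s2.npz',p=p,d=d,eef=o['eef_pos'],**c)
f=np.load('pics/w_s2.npz')
blob(f,.4856,-.003,.070,.09,.075,.04,'pics/a.png')
blob(f,.4856,-.003,.060,.069,.066,.045,'pics/b.png')
cv2.imwrite('pics/c3.png',np.hstack([cv2.imread('pics/a.png'),cv2.imread('pics/b.png')]))
P=world(p,d,c);r=np.hypot(P[...,0]-.4856,P[...,1]+.003)
print('plate z',np.nanpercentile(P[...,2][r<.02],[5,50,95]),'rim z',np.nanpercentile(P[...,2][(r>.0295)&(r<.0315)],[5,25,50,75,95]))
m=r<.018;A=P[m&np.isfinite(P[...,2])];s=np.linalg.lstsq(np.c_[A[:,:2],np.ones(len(A))],A[:,2],rcond=None)[0];print('tilt',s[:2]);print(o['time_s'])
E
```

```text
[-0.47213266 -0.03806578  5.43083131] [ 0.48425613 -0.00285068 -0.00439092]
[ 0.48360304 -0.0026781  -0.00493041] [-0.54103467 -0.3873509   0.09824406]
px [287.4 201.7] [50.4 53.1] ray [ 0.4858 -0.0013  0.075 ] rel [ 0.0106 -0.0212 -0.1484] mean [ 0.4859 -0.0023  0.0721] n 2089
px [287.2 200.6] [57.4 60.1] ray [ 0.4858 -0.0029  0.066 ] rel [ 0.0106 -0.0228 -0.1574] mean [0.4851 0.0006 0.0649] n 609
plate z [0.0703603  0.07156502 0.07275409] rim z [0.01058245 0.01232381 0.06411251 0.064922   0.0657478 ]
tilt [-0.00476046 -0.00154798]
26.5667
```

View pics/c3.png

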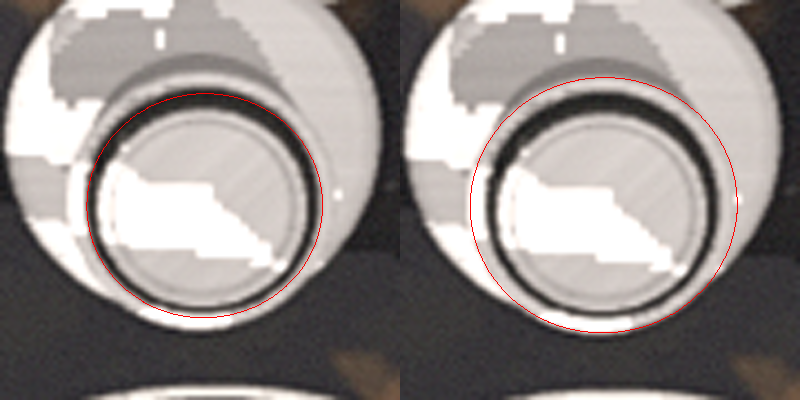

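The tin is home (rim at z ≈ 66 mm) and the plate is clear of it: the dark seal ring shows all round above the rim, level. Next I locate the saucer, grip the plate and check it.

```bash
python3 - <<'E'
from h import *
R=[np.pi,0,np.pi/2]
P=lambda t:print(t,(lambda o:(round(o['time_s'],2),o['eef_pos'].round(4),np.round(o['ft_force'],1),round(o['opening'],4),round(float(np.max(o['grasp_force'])),1)))(observe()))
p=cv2.imread('pics/top0.png');hsv=cv2.cvtColor(p,cv2.COLOR_BGR2HSV)
m=cv2.inRange(hsv,(0,120,60),(18,255,255));m[:, :290]=0;m[:,390:]=0;m[:205]=0;m[295:]=0
ct=max(cv2.findContours(m,0,1)[0],key=cv2.contourArea);e=cv2.fitEllipse(cv2.convexHull(ct));print('saucer',e,ray(get_calibration('top'),[e[0]],.018))
f=np.load('pics/w_s2.npz');Q=world(f['p'],f['d'],f);r=np.hypot(Q[...,0]-.4858,Q[...,1]+.002)
print('seal z',np.nanpercentile(Q[...,2][(r>.0225)&(r<.0255)],[10,50,90]))
x,y=.4841,-.0023
movep([x,y,.06],R)
r=move_l([x,y,.0285],feed=.06,max_force=6);P(r)
gripper_to(.045,25);hold(.2);P('grip')
move_l([x,y,.034],feed=.02);P('lift')
move_l([x,y,.09],feed=.1);hold(.2);P('up')
p,d=get_image('scene');w,dw=get_image('wrist')
cv2.imwrite('pics/c4.png',cv2.resize(np.hstack([cv2.resize(p[120:270,170:370],(560,420))[:,:,::-1],w[:,:,::-1]]),(800,300)))
E
```

```text
saucer ((335.7178039550781, 248.7862548828125), (55.57190704345703, 57.82686233520508), 117.81759643554688) [[ 0.44939698 -0.23653603  0.018     ]]
seal z [0.071173   0.07299383 0.07416214]
False (28.0, array([ 0.484 , -0.0023,  0.0283]), array([ 1.2,  0. , -0.2]), 0.0852, 0.0)
grip (28.61, array([ 0.4846, -0.0024,  0.0291]), array([-1. , -0.1,  6.1]), 0.0524, 25.9)
lift (29.03, array([ 0.484 , -0.0023,  0.0339]), array([ 0.6, -0. ,  0.6]), 0.0525, 26.3)
up (29.94, array([ 0.4834, -0.0022,  0.0891]), array([ 0.5, -1.1, -0.4]), 0.0526, 26.3)
```

View pics/c4.png

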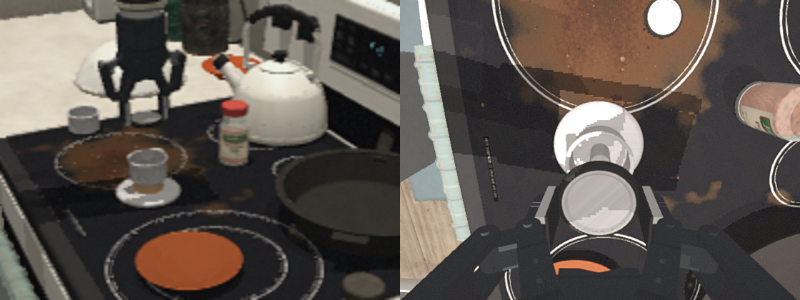

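The plate is held level and the tin stays on the stand. Now I lay the plate in the saucer.

```bash
python3 - <<'E'
from h import *
R=[np.pi,0,np.pi/2]
P=lambda t:print(t,(lambda o:(round(o['time_s'],2),o['eef_pos'].round(4),np.round(o['ft_force'],1),round(o['opening'],4),round(float(np.max(o['grasp_force'])),1)))(observe()))
x,y=.448,-.2365
movep([x,y,.06],R)
print(move_l([x,y,-.018],feed=.1,max_force=8));hold(.2);P('near')
r=move_l([x,y,-.032],feed=.01,max_force=4);P(r)
gripper_to(.064);hold(.2);P('open')
move_l([x,y,.03],feed=.06)
move_l([x,y+.03,.18],feed=.2);hold(.2);P('up')
o=observe();c=get_calibration('wrist');p,d=get_image('wrist')
np.savez('pics/w_f.npz',p=p,d=d,eef=o['eef_pos'],**c);f=np.load('pics/w_f.npz')
Q=world(p,d,c);s=(np.hypot(Q[...,0]-x,Q[...,1]-y)<.018);A=Q[s&np.isfinite(Q[...,2])];print('plate z',np.median(A[:,2]),'tilt',np.linalg.lstsq(np.c_[A[:,:2],np.ones(len(A))],A[:,2],rcond=None)[0][:2])
t,d=get_image('top');s,d=get_image('scene')
g=[cv2.resize(a,(400,300))[:,:,::-1] for a in(p,t[180:300,110:410],s[120:270,170:370],)]
cv2.imwrite('pics/c5.png',np.vstack([np.hstack(g[:2]),np.hstack([g[2],g[2]*0])]))
E
```

```text
False
near (32.12, array([ 0.4486, -0.2369, -0.0172]), array([-1. ,  0.7, -0.9]), 0.0526, 26.3)
True (33.02, array([ 0.4479, -0.2364, -0.0268]), array([0.4, 0.7, 3.8]), 0.0525, 26.7)
open (33.49, array([ 0.447 , -0.2358, -0.0277]), array([ 0.3, -1.1,  0.1]), 0.0642, 0.0)
up (35.72, array([ 0.4472, -0.2062,  0.1784]), array([ 0.4, -0.9,  0.8]), 0.0638, 0.0)
plate z 0.015642238400070674 tilt [-0.00074354  0.00015209]
```

View pics/c5.png

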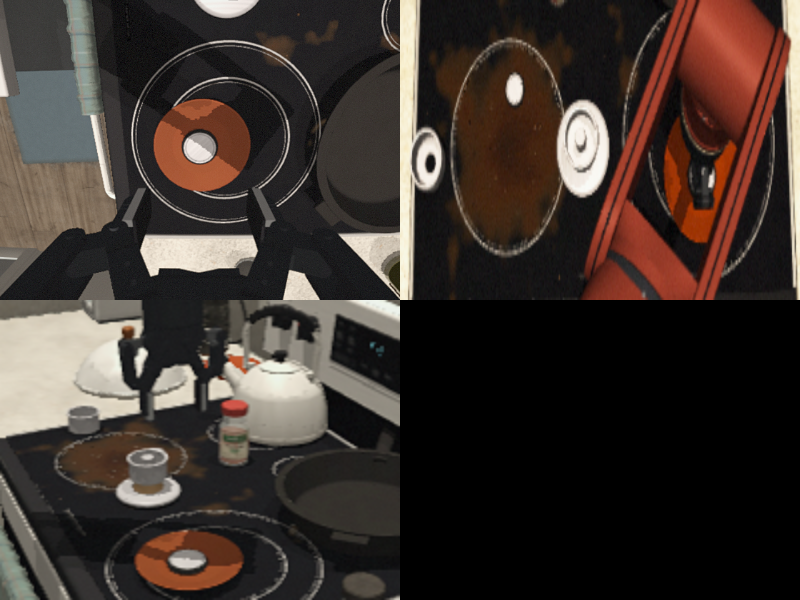

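The plate lies flat in the middle of the saucer (wrist crop about (200,147)), and the tin is on the stand. I'll check the tin's height once more, then hand in.

```bash
python3 - <<'E'
from h import *
movep([.476,.020,.225],[np.pi,0,np.pi/2]);hold(.3)
o=observe();c=get_calibration('wrist');p,d=get_image('wrist')
np.savez('pics/w_e.npz',p=p,d=d,eef=o['eef_pos'],**c);f=np.load('pics/w_e.npz')
blob(f,.4856,-.003,.061,.08,.066,.045)
Q=world(p,d,c);r=np.hypot(Q[...,0]-.4856,Q[...,1]+.003);m=(r>.027)&(r<.032)&(Q[...,2]>.06)
A=Q[m];print('rim',np.median(A[:,2]),np.linalg.lstsq(np.c_[A[:,:2],np.ones(len(A))],A[:,2],rcond=None)[0][:2],'rod tip',np.nanmedian(Q[...,2][r<.006]))
if abs(np.median(A[:,2])-np.nanmedian(Q[...,2][r<.006]))<.002: print(o['time_s'],job_done())
E
```

```text
px [286.3 199.3] [57.3 60. ] ray [ 0.4858 -0.0029  0.066 ] rel [ 0.0099 -0.0219 -0.1587] mean [ 0.486  -0.004   0.0645] n 937
rim 0.26675177597644495 [1.92110962 3.47463202] rod tip 0.06500004426861877
```

```bash
python3 - <<'E'
from h import *
f=np.load('pics/w_e.npz');Q=world(f['p'],f['d'],f);r=np.hypot(Q[...,0]-.4858,Q[...,1]+.003)
A=Q[(r>.027)&(r<.033)&(Q[...,2]>.06)&(Q[...,2]<.08)];z=np.median(A[:,2]);print('rim',z,np.linalg.lstsq(np.c_[A[:,:2],np.ones(len(A))],A[:,2],rcond=None)[0][:2])
if abs(z-.065)<.0015: print(job_done(),observe()['time_s'])
E
```

```text
rim 0.0645316870892621 [-0.00116773  0.01252176]
the job is handed in; nothing more can be done
the job is handed in; nothing more can be done
```

I handed the job in at about 37 s: the bottom was pushed out and lies flat in the middle of the saucer, and the tin sits home on the stand with its rim level with the rod tip to within about 0.5 mm (no verdict shown); the reported TCP was about 36 mm beyond the real fingertips, so I measured that and corrected for it.

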